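Put the fly-tying kit back in its own holders

TASK

The cement bottle, the hair stacker and the UV torch on this fly-tying bench have been put away in one another's holders. Put each back upright, right down in the well where it belongs: the stacker in the wooden tool caddy, the bottle in its round anti-tip stand, the torch in its charging dock; the grey felt mat is free for parking one on the way. Set things down gently rather than dropping them, keep the bottle upright throughout, and leave the three thread spools standing where they are.

Things in the scene. Friction and masses are not known exactly. Their poses are not given: they have to be found in the camera images.
- bottle_mid (a point): head-cement bottle: round amber glass body 36 mm in diameter and 56 mm tall with a pale label, then a black screw cap 25 mm in diameter; 84 mm tall in all, 60 to 120 g, flat-bottomed, standing upright in the charging dock's well at the start. This point is on its axis half-way up, 42 mm above its underside, on the glass; z points up out of the cap
- stacker_mid (a point): hair stacker: brass tube, closed below, 28 mm in diameter with a thicker foot (35 mm in diameter, up to 25 mm, dark grooves) and a small lip round the dark bore at the top (30 mm in diameter); 84 mm tall, 90 to 180 g, flat-bottomed, standing upright in the round bottle stand's well at the start. This point is on its axis half-way up, 42 mm above its underside; z points up
- torch_mid (a point): UV curing torch: dark steel cylinder 26 mm in diameter with a ribbed grip, a tail cap 30 mm in diameter below and a slightly wider head (30 mm in diameter, top 25 mm) with a glass lens on top; 88 mm tall, 70 to 140 g, standing upright on its flat tail in the tool caddy's well at the start. This point is on its axis half-way up, 44 mm above its tail; z points up out of the lens
- dock_well (a point): the torch's charging dock: fixed black plastic housing 74 x 74 mm, 20 mm tall, with a 28 mm tall step (with small green light, and a cord into a grey grommet) along its +x side from 37 to 67 mm out; brass contacts in its round well 50 mm wide, 12 mm deep, rim 20 mm and floor 8 mm above the table. This point: centre of the well floor
- stand_well (a point): the bottle's anti-tip stand: fixed round disc of dark wood, 92 mm in diameter, 20 mm tall; in its middle a round well 50 mm wide, 12 mm deep, rim 20 mm and floor 8 mm above the table. This point: centre of the well floor
- caddy_well (a point): the tool caddy: fixed block of light wood, 74 mm along its x, 145 mm along its y (-37 to +108 mm of this point); at its -y end a round well 50 mm wide, 12 mm deep, rim 20 mm and floor 8 mm above the table. This point: centre of the well floor. Three thin tools stand in a raised bar at its +y end (y 70 mm and more), up to 86 mm above the table
- mat_top (a point): square mat of grey felt, 100 x 100 mm, 3 mm thick, fixed and empty: a free spot. This point is the centre of its upper face
- spool_a_mid (a point): thread spool (bystander, white thread), 26 mm in diameter, 30 mm tall, 25 g, loose, standing on the table; this point is half-way up on its axis
- spool_b_mid (a point): thread spool (bystander, reddish-brown thread), 26 mm in diameter, 30 mm tall, 25 g, loose, standing on the table; this point is half-way up on its axis
- spool_c_mid (a point): thread spool (bystander, grey thread), 26 mm in diameter, 30 mm tall, 25 g, loose, standing on the table; this point is half-way up on its axis
Mind the look-alikes: they are no part of the job. What is shaped like the part that bears caddy_well but blue, pink or purple is not meant.

How it is judged:
At the end, for the whole second after the job is handed in: the stacker stands in the caddy's well, the bottle in the round stand's well and the torch in the dock's well, each upright (within 7 degrees), its axis within 14 mm of the well's centre, its foot on the well floor (within 5 mm), released and at rest (horizontal distance between stacker_mid and caddy_well below 0.014 m and z of stacker_mid in the frame of caddy_well between 0.037 and 0.047 m and angle between each of stacker_mid, bottle_mid, torch_mid's own z axis and vertical below 0.12 rad and linear speed of each of stacker, bottle, torch below 0.02 m/s and angular speed of each of stacker, bottle, torch below 0.2 rad/s and horizontal distance between bottle_mid and stand_well below 0.014 m and z of bottle_mid in the frame of stand_well between 0.037 and 0.047 m and horizontal distance between torch_mid and dock_well below 0.014 m and z of torch_mid in the frame of dock_well between 0.039 and 0.049 m); the robot touches nothing.
It fails at once if the cement bottle is tipped by more than 30 degrees (angle between bottle_mid's own z axis and vertical above 0.52 rad).
It fails at once if a thing is dropped: out of the fingers the bottle, stacker or torch moves faster than 0.6 m/s (a fall of about 18 mm) ((linear speed of bottle above 0.6 m/s and contact force between bottle and the fingers below 0.1 N) or (linear speed of stacker above 0.6 m/s and contact force between stacker and the fingers below 0.1 N) or (linear speed of torch above 0.6 m/s and contact force between torch and the fingers below 0.1 N)).
It fails at once if a thread spool is toppled or pushed more than 20 mm (distance of any of spool_a_mid, spool_b_mid, spool_c_mid from where it was at the start of the episode above 0.02 m or angle between any of spool_a_mid, spool_b_mid, spool_c_mid's own z axis and vertical above 0.5 rad).
It also fails if it takes over 104 s, if anything falls off the work surface, if the arm or the gripper's body presses on something with over 40 N, if the wrist force passes 120 N, or if a joint passes its speed limit or range.

ROBOT

A 7-joint arm with a two-finger parallel gripper is mounted at the origin on the work surface. World frame = base frame: x ahead of the robot, y to its left, z up, the work surface at z = 0. Lengths are in m, angles in rad, forces in N, time in s.
With the tool pointing down it reaches from about 0.4 to 0.85 m from the base axis. Payload 10.4 kg.
Tool frame: the origin (TCP) lies at the very end of the fingers, on their centre line; the grasp point (between the pads) lies 19 mm behind it (manip.pinch_z is the distance from the TCP to the grasp point, in m); z points along the fingers, y is the line along which they close (so a half turn about z gives the same grasp; the last joint's range is limited). The gripper opens to 85 mm and grips with 20 to 120 N. Pads are 22 mm wide; open, the fingers measure 114 mm over their backs; the gripper's body (76 mm by 85 mm) begins 54 mm behind the grasp point. The pads swing forward as they close: fully open they stand 13 mm farther back than shut.
Start: joints at [-1.301, 0.332, -0.065, 1.46, 0.022, 1.35, -0.088], TCP at [0.18, 0.598, 0.231] pointing down, gripper open.
Joint ranges: [-2.6, 2.6], [-0.5, 2.12], [-1.47, 1.34], [0.16, 2.42], [-1.27, 4.41], [0.06, 2.06], [-2.6, 2.6]. Speed limits (rad/s): [2.22, 2.22, 2.79, 2.79, 3.14, 3.14, 3.14].

INTERFACE

Orientations are given as a unit quaternion [x, y, z, w].
In Python, from workcell import manip gives the robot as it stands. The module is installed in compiled form; this text tells all that it offers.
- The arm moves only by the shell command python3 -m creep 'ROWS' [OPENING] [FORCE]. ROWS is a JSON object of lists of equal length, an entry for each row: "slide": the shift along the tool's x, y, z in m, a list of three; "twist": the turn about the tool's z in degrees. A call has 1 to 8 rows; each row shifts and turns the commanded pose from where the row before left it, along the tool's axes as they then stand; what a row does not reach is not made up. A row lasts 1/8 s, in which the tool goes at most 62.5 mm and 10.7 degrees, less where a joint would pass 70% of its speed; a pose out of reach is approached as far as the arm can. A call with a gripper value outside its range is refused whole. OPENING is the opening in per cent of the stroke, from 0 (shut) to 100 (fully open), set as the call begins (- or left out, the last holds). The fingers move at their own pace and stop on an object; FORCE is the grip in N (left out, the last holds). Time passes only in rows, so rows that do not move let the fingers close. It gives the time, the measured TCP pose, the force, the opening and the grip force at its end, in the units of the state.
- manip.get_obs(): the state, without advancing time (a new reading comes with each control period).
- manip.camera(name): name is "scene" or "top"; returns (picture, depth): 384x512x3 uint8, blue, green, red; 384x512 float32, m along the optical axis (not along the pixel's ray), 0 where there is no reading.
- manip.camera_params(name): a dict with "intrinsics" (3x3 intrinsics, pixels), "dist_coeffs" ([k1, k2, p1, p2, k3] as OpenCV has them; the pictures are not rectified), "R" (3x3) and "t" (3): a world point X has camera coordinates R X + t. Camera axes: x right, y down, z forward; pixel columns grow to the right and rows downward; lengths in m; the calibration is good to about 2 mm. A picture is of the moment at which its call begins. camera_params takes no time and is no camera call.
- manip.hand_in(): hands the job in; it is judged then, once.
The state is a dict: "clock": time; "joint_pos": joint angles; "joint_velocities": joint speeds; "tau": joint torques, N m; "position": TCP position; "ee_rot": TCP orientation; "ft_force": force on the tool from outside, world axes, zero at the start; "torque": the same for the moment, N m; "grip_width": opening from 0.0 (shut) to 1.0 (fully open); "grasp_force": force on a finger pad.
Only numpy, scipy, OpenCV 4.12 (cv2) and the standard library are available. Lean on these libraries where they do the work, as an engineer would, in place of code of your own. Each camera call takes 0.05 s, during which the arm holds its last target. There are 200 camera calls.

## Working session

There is one attempt and no reset: what is moved stays moved. The work goes in short steps, Python scripts to look and compute and a shell command to move; the robot and the scene stay as the last step left them, time stands still between calls to the robot, and variables do not carry over. Pictures are saved under pics/ and viewed, at most 14 in all, crops included, and the job is handed in when it is done.

```bash
mkdir -p pics
cat > h.py <<'E'
import numpy as np, cv2
from workcell import manip
def snap(name,fn=None):
    im,d=manip.camera(name); np.savez(f'{name}.npz',im=im,d=d)
    if fn: cv2.imwrite(f'pics/{fn}.png',im)
    return im,d
def load(name):
    z=np.load(f'{name}.npz'); return z['im'],z['d']
def cloud(name,d):
    p=manip.camera_params(name);K=np.array(p['intrinsics']);R=np.array(p['R']);t=np.array(p['t'])
    h,w=d.shape;u,v=np.meshgrid(np.arange(w),np.arange(h))
    q=cv2.undistortPoints(np.stack([u,v],-1).reshape(-1,1,2).astype(np.float64),K,np.array(p['dist_coeffs'],float)).reshape(h,w,2)
    X=np.dstack([q[...,0]*d,q[...,1]*d,d]); W=(X-t)@R; W[d==0]=np.nan
    return W
E
python3 - <<'E'
from h import *
print(manip.get_obs(), manip.pinch_z)
for n in('top','scene'):
    im,d=snap(n); cv2.imwrite(f'pics/{n}0.png',cv2.resize(im,(800,600),interpolation=cv2.INTER_CUBIC))
    p=manip.camera_params(n);R=np.array(p['R']);print(n,-R.T@np.array(p['t']),R[2])
E
```

```text
{'clock': 0.0, 'joint_pos': array([-1.30059207,  0.3328998 , -0.06471732,  1.46092318,  0.02160023,
        1.34987406, -0.08851897]), 'joint_velocities': array([-0.00079161,  0.00033638,  0.00108667, -0.00070894,  0.00050947,
        0.0006238 , -0.00077573]), 'tau': array([-3.60315125e-04, -6.25450945e+01,  4.88797983e-02, -3.91593719e+01,
        1.62358180e-02,  1.01892895e-02,  3.03707886e-06]), 'position': array([0.18028917, 0.59805589, 0.23050718]), 'ee_rot': array([ 1.45870734e-01,  9.89303408e-01, -7.00484867e-04, -7.41246641e-05]), 'ft_force': array([ 0.07056938, -0.54863505, -0.24634355]), 'torque': array([-0.03486359, -0.0142933 ,  0.03090891]), 'grasp_force': 0.0, 'grip_width': 0.9972097456386628} 0.0187
top [ 0.36131746 -0.01758815  1.42794078] [ 0.10912377 -0.00291001 -0.99402391]
scene [ 1.26708303 -0.17254261  0.73859009] [-0.75722867  0.13960089 -0.63805669]
```

View pics/top0.png

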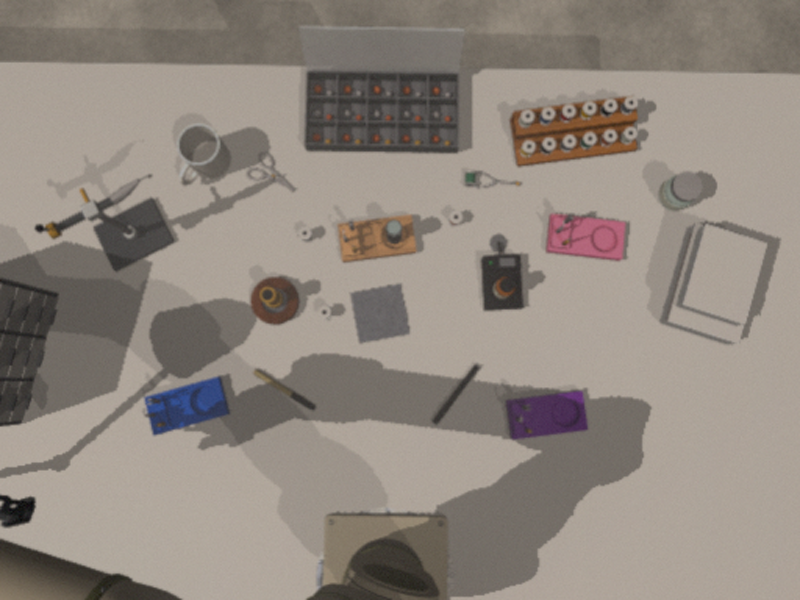

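View pics/scene0.png

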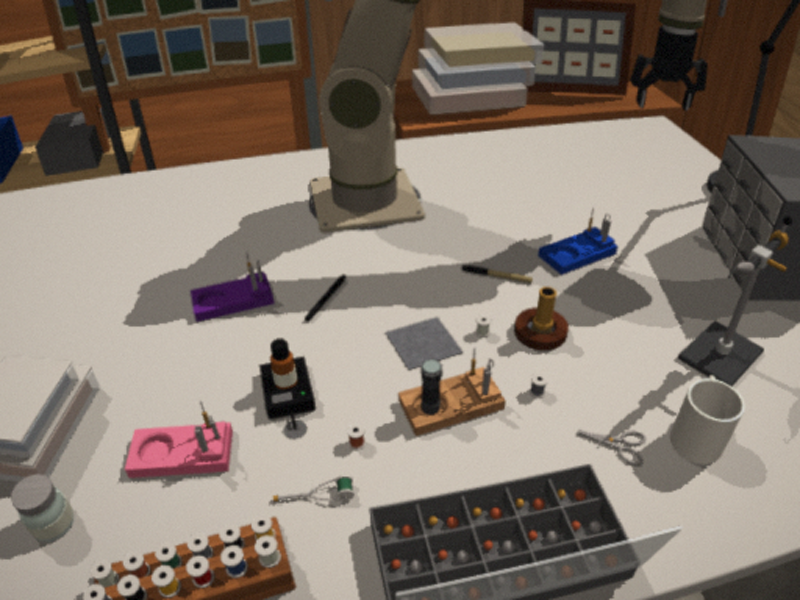

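In the top view the light-wood caddy is at (378,238), with the torch at (395,232). The stand with the stacker is at (275,300), the dock with the bottle at (503,282) and the mat at (380,313). The spools are at (306,233), (456,217) and (326,311).

There are four caddy-shaped parts: light wood (378,238), pink (587,237), blue (188,405) and purple (547,414). The light-wood one fits because the others have excluded colours. I'll confirm it in a crop while measuring.

Run:
```python
from h import *
im,d=load('top');W=cloud('top',d);s=1/1.5625
ims,ds=load('scene');Ws=cloud('scene',ds)
cv2.imwrite('pics/crop1.png',cv2.resize(im[125:230,150:345],None,fx=4,fy=4,interpolation=cv2.INTER_CUBIC))
def reg(c,r,lo,hi):
    u,v=int(c[0]*s),int(c[1]*s);r=int(r*s)
    P=W[v-r:v+r,u-r:u+r].reshape(-1,3);P=P[np.isfinite(P[:,2])]
    return P[(P[:,2]>lo)&(P[:,2]<hi)]
for n,c,r,lo,hi in [('stand',(275,300),32,.012,.026),('dock',(503,282),34,.012,.025),('dockstep',(503,270),34,.024,.033),('caddy',(378,238),46,.012,.026)]:
    P=reg(c,r,lo,hi);R=cv2.minAreaRect((P[:,:2]*1000).astype(np.float32));C=cv2.minEnclosingCircle((P[:,:2]*1000).astype(np.float32))
    print(n,len(P),np.median(P[:,2]),R,C)
P=reg((380,313),36,.0015,.008);print('mat',len(P),cv2.minAreaRect((P[:,:2]*1000).astype(np.float32)))
for n,c,r,lo,hi in [('stacker',(270,294),20,.075,.11),('bottle',(503,284),20,.075,.11),('torch',(396,230),20,.08,.12),('sp1',(306,233),12,.02,.04),('sp2',(456,217),12,.02,.04),('sp3',(326,311),12,.02,.04)]:
    P=reg(c,r,lo,hi);print(n,len(P),P.mean(0),P.min(0),P.max(0))
# scene cam: horizontal bins of tall objects
F=Ws.reshape(-1,3);F=F[np.isfinite(F[:,2])]
for n,c in [('stacker',None)]: pass
np.save('scene_cloud.npy',F)
```

```text
stand 514 0.02040490204156975 ((516.1113891601562, 222.02529907226562), (90.39826965332031, 88.59477996826172), 45.81991195678711) ((516.6951293945312, 221.50274658203125), 46.27122116088867)
dock 425 0.02050940746511637 ((564.6459350585938, -227.51077270507812), (116.8291244506836, 98.16505432128906), 3.938199996948242) ((559.2425537109375, -217.78111267089844), 63.1518669128418)
dockstep 249 0.02814921898363862 ((565.4990234375, -215.51681518554688), (88.1854019165039, 73.86335754394531), 3.7921559810638428) ((566.911376953125, -215.71966552734375), 53.737525939941406)
caddy 722 0.0204236768039052 ((641.1021118164062, 26.824951171875), (75.56134796142578, 144.8881072998047), 8.207016944885254) ((640.8453369140625, 26.831350326538086), 79.70903015136719)
mat 1156 ((497.08062744140625, 18.73723602294922), (137.43812561035156, 137.31166076660156), 0.7975313663482666)
stacker 89 [0.51819434 0.22113482 0.09228922] [0.50421699 0.20810715 0.07509716] [0.53353064 0.23521201 0.10106233]
bottle 71 [ 0.54346878 -0.21564438  0.09049471] [ 0.53199307 -0.22823615  0.07510532] [ 0.55645214 -0.20373906  0.10053477]
torch 95 [ 0.64413435 -0.00702109  0.0960522 ] [ 0.6302698  -0.02015973  0.08137341] [0.66069616 0.00592882 0.10256362]
sp1 54 [0.6460485  0.16545281 0.03073623] [0.63547988 0.1538741  0.02398452] [0.65808868 0.17621198 0.03828043]
sp2 55 [ 0.68137895 -0.12530534  0.03121213] [ 0.66975807 -0.13800551  0.02505838] [ 0.6931791  -0.11342068  0.03629381]
sp3 60 [0.49351198 0.12418085 0.03049834] [0.48184686 0.11154117 0.02420573] [0.50645748 0.13534262 0.03551573]
```

View pics/crop1.png

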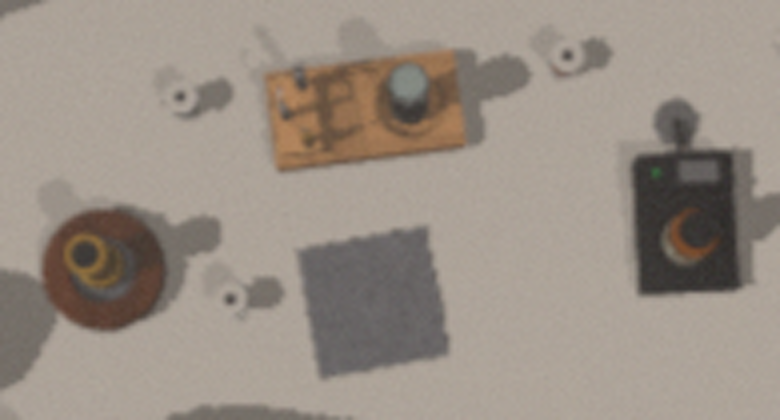

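The crop confirms the light-wood caddy, holding the torch, at crop (370,110). I'll refine the dock, the mat and the object tops.

Run:
```python
from h import *
for n in('top','scene'):
    im,d=load(n);W=cloud(n,d);hsv=cv2.cvtColor(im,cv2.COLOR_BGR2HSV)
    def box(c,r,lo,hi,m=None):
        k=(abs(W[...,0]-c[0])<r)&(abs(W[...,1]-c[1])<r)&(W[...,2]>lo)&(W[...,2]<hi)
        if m is not None:k&=m
        return W[k]
    rect=lambda P:cv2.minAreaRect((P[:,:2]*1000).astype(np.float32))
    P=box((.56,-.215),.08,.015,.024,hsv[...,2]<75);print(n,'dock',len(P),rect(P))
    P=box((.61,-.215),.06,.025,.032);print('step',len(P),rect(P))
    g=cv2.erode(((hsv[...,2]<118)).astype(np.uint8),np.ones((3,3)))>0
    P=box((.497,.019),.075,-.004,.010,hsv[...,2]<118);print('mat',len(P),rect(P),np.median(P[:,2]))
    for o,c,z in[('stacker',(.518,.221),.092),('bottle',(.544,-.216),.092),('torch',(.645,-.007),.096)]:
        P=box(c,.03,z-.006,z+.007);print(o,len(P),P.mean(0).round(4),((P.min(0)+P.max(0))/2).round(4),np.ptp(P,axis=0).round(3))
```

```text
top dock 330 ((569.819580078125, -216.83950805664062), (128.494384765625, 73.28215026855469), 2.6402978897094727)
step 187 ((581.8064575195312, -214.55853271484375), (55.515113830566406, 73.17039489746094), 3.7921559810638428)
mat 986 ((494.7568664550781, 17.17498016357422), (98.08348846435547, 98.58009338378906), 12.17241096496582) 0.003701541429993363
stacker 81 [0.5183 0.222  0.0932] [0.5189 0.2219 0.0926] [0.029 0.027 0.012]
bottle 59 [ 0.544  -0.2163  0.0923] [ 0.5445 -0.2164  0.0921] [0.024 0.023 0.011]
torch 90 [ 0.6448 -0.0067  0.0967] [ 0.6457 -0.0071  0.0967] [0.03  0.026 0.012]
scene dock 352 ((573.12451171875, -217.66082763671875), (130.08448791503906, 72.68450164794922), 3.802147626876831)
step 335 ((582.7691650390625, -215.89276123046875), (63.50634765625, 74.84818267822266), 1.0726261138916016)
mat 904 ((501.6918640136719, 16.86269760131836), (97.14803314208984, 97.60675048828125), 12.38209342956543) 0.004491457750723826
stacker 89 [0.5231 0.22   0.093 ] [0.5211 0.2217 0.0916] [0.029 0.029 0.011]
bottle 86 [ 0.5494 -0.2183  0.0922] [ 0.5472 -0.2185  0.0911] [0.026 0.025 0.01 ]
torch 126 [ 0.6505 -0.0069  0.097 ] [ 0.6482 -0.0062  0.0951] [0.031 0.03  0.01 ]
```

```bash
python3 -m creep '{"slide":[[-0.043,-0.026,0],[-0.043,-0.026,0],[-0.043,-0.026,0],[-0.043,-0.026,0],[-0.043,-0.026,0],[-0.043,-0.026,0],[-0.043,-0.026,0],[-0.043,-0.026,0]],"twist":[0,0,0,0,0,0,0,0]}' 100
```

```text
clock: 1.1
position: [0.4505, 0.2985, 0.2311]
ee_rot: [0.146, 0.989, -0.0, -0.0]
ft_force: [-0.2, 0.4, 1.1]
grip_width: 1.002
grasp_force: 0.0
```

```bash
python3 -m creep '{"slide":[[0,0,0],[0,0,0],[0,0,0],[0,0,0],[0,0,0],[0,0,0],[0,0,0],[0,0,0]],"twist":[10.5,10.5,10.5,10.5,10.5,10.5,10.2,0]}'; python3 -c "
from workcell import manip;print(manip.get_obs()['joint_pos'])"
```

```text
clock: 2.1
position: [0.4495, 0.2999, 0.231]
ee_rot: [0.707, 0.708, -0.0, -0.0]
ft_force: [-0.1, 0.5, -0.6]
grip_width: 1.002
grasp_force: 0.0
[-0.92279436  0.14168427  0.27656728  1.70114138 -0.04000943  1.30478158
 -0.63673132]
```

```bash
python3 -m creep '{"slide":[[-0.026,0.0235,0],[-0.026,0.0235,0],[-0.026,0.0235,0],[0,0,0.04],[0,0,0.04],[0,0,0.03],[0,0,0],[0,0,0]],"twist":[0,0,0,0,0,0,0,0]}'
python3 - <<'E'
from h import *
for n in('top','scene'):
    im,d=snap(n)
cv2.imwrite('pics/a1.png',cv2.resize(im[150:300,270:420],None,fx=4,fy=4,interpolation=cv2.INTER_CUBIC))
E
```

```text
clock: 3.1
position: [0.5209, 0.2222, 0.1226]
ee_rot: [0.706, 0.708, 0.001, 0.0]
ft_force: [0.1, 0.3, 0.3]
grip_width: 1.001
grasp_force: 0.0
```

View pics/a1.png

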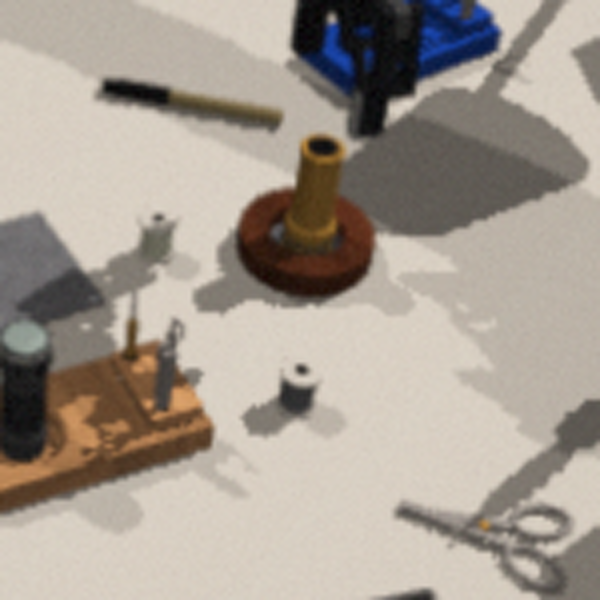

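The scene crop shows the stacker upright at (322,190) in the stand, with the fingers above and behind it at about (310,50) and (370,130). I'll check the finger positions in depth.

Run:
```python
from h import *
for n in('scene','top'):
    im,d=load(n);W=cloud(n,d)
    for lo,hi in((.128,.142),(.142,.155),(.155,.17)):
        k=(abs(W[...,0]-.52)<.1)&(abs(W[...,1]-.222)<.1)&(W[...,2]>lo)&(W[...,2]<hi)
        P=W[k]
        for s in(P[:,0]<.52,P[:,0]>=.52):
            Q=P[s]
            if len(Q):print(n,lo,len(Q),Q.mean(0).round(3),Q.min(0).round(3),Q.max(0).round(3))
```

```text
scene 0.128 16 [0.478 0.223 0.139] [0.469 0.213 0.136] [0.48  0.235 0.141]
scene 0.128 5 [0.57  0.222 0.139] [0.568 0.214 0.137] [0.572 0.231 0.142]
scene 0.142 37 [0.478 0.221 0.149] [0.475 0.211 0.142] [0.481 0.233 0.155]
scene 0.142 28 [0.574 0.217 0.15 ] [0.565 0.212 0.143] [0.579 0.227 0.154]
scene 0.155 47 [0.479 0.222 0.163] [0.474 0.21  0.156] [0.482 0.234 0.17 ]
scene 0.155 43 [0.576 0.218 0.162] [0.568 0.209 0.156] [0.582 0.228 0.169]
top 0.142 4 [0.566 0.213 0.149] [0.562 0.212 0.144] [0.573 0.216 0.152]
top 0.155 1 [0.567 0.212 0.165] [0.567 0.212 0.165] [0.567 0.212 0.165]
```

The fingers straddle the stacker correctly, so I'll descend and grip.

```bash
python3 -m creep '{"slide":[[0,0,0.025],[0,0,0.025],[0,0,0.0235],[0,0,0],[0,0,0]],"twist":[0,0,0,0,0]}' && python3 -m creep '{"slide":[[0,0,0],[0,0,0],[0,0,0],[0,0,0],[0,0,0],[0,0,0],[0,0,0],[0,0,0]],"twist":[0,0,0,0,0,0,0,0]}' 0 40
```

```text
clock: 3.82
position: [0.5211, 0.2224, 0.0493]
ee_rot: [0.707, 0.707, 0.001, 0.0]
ft_force: [0.5, -0.8, -0.2]
grip_width: 1.001
grasp_force: 0.0
clock: 4.82
position: [0.5204, 0.2221, 0.0481]
ee_rot: [0.707, 0.707, 0.0, -0.0]
ft_force: [-1.5, -0.9, 5.4]
grip_width: 0.311
grasp_force: 39.2
```

```bash
python3 -m creep '{"slide":[[0,0,-0.01],[0,0,-0.02],[0,0,-0.025],[0,0,-0.025],[0,0,0]],"twist":[0,0,0,0,0]}' && python3 -m creep '{"slide":[[-0.03,-0.003,0],[-0.035,-0.004,0],[-0.035,-0.004,0],[-0.035,-0.004,0],[-0.035,-0.004,0],[-0.035,-0.003,0],[0,0,0],[0,0,0]],"twist":[0,0,0,0,0,0,0,0]}'
python3 - <<'E'
from h import *
for n in('top','scene'):
    im,d=snap(n)
cv2.imwrite('pics/a2.png',cv2.resize(im[130:280,200:350],None,fx=4,fy=4,interpolation=cv2.INTER_CUBIC))
E
```

```text
clock: 5.45
position: [0.5213, 0.2225, 0.1298]
ee_rot: [0.707, 0.707, 0.002, 0.0]
ft_force: [0.6, 0.0, -2.2]
grip_width: 0.317
grasp_force: 39.5
clock: 6.45
position: [0.498, 0.0176, 0.1272]
ee_rot: [0.707, 0.707, -0.0, -0.0]
ft_force: [-0.5, 0.3, -0.9]
grip_width: 0.313
grasp_force: 39.5
```

View pics/a2.png

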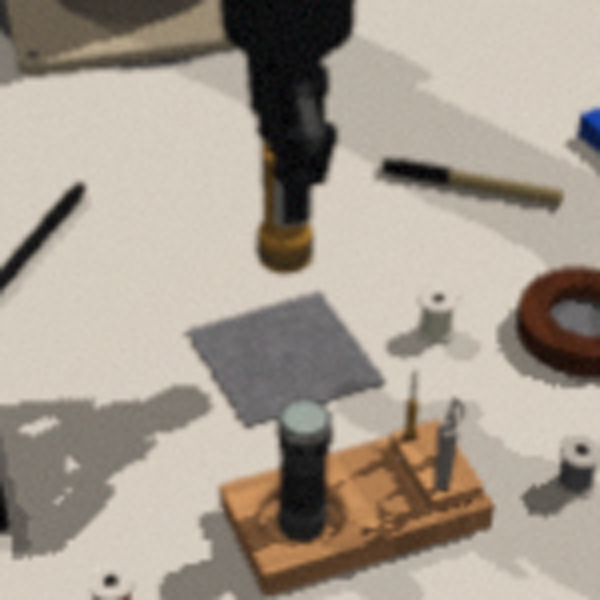

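The crop shows the stacker hanging upright at (285,215) over the mat at (285,355), and the empty stand at (575,320). I'll lower it onto the mat.

```bash
python3 -m creep '{"slide":[[0,0,0.025],[0,0,0.025],[0,0,0.02],[0,0,0.008],[0,0,0.003],[0,0,0.001],[0,0,0],[0,0,0]],"twist":[0,0,0,0,0,0,0,0]}'
python3 - <<'E'
from h import *
for n in('top','scene'):
    im,d=load(n);W=cloud(n,d)
    for lo,hi in((.004,.012),(.016,.025)):
        k=(np.hypot(W[...,0]-.517,W[...,1]-.222)<(.03 if hi<.013 else .055))&(W[...,2]>lo)&(W[...,2]<hi)
        P=W[k];print(n,len(P),cv2.minEnclosingCircle((P[:,:2]*1000).astype(np.float32)),P.mean(0))
E
```

```text
clock: 7.55
position: [0.4986, 0.0171, 0.0462]
ee_rot: [0.707, 0.707, 0.0, 0.0]
ft_force: [-0.1, -0.4, -2.0]
grip_width: 0.312
grasp_force: 39.6
top 157 ((517.37548828125, 222.76773071289062), 24.61616325378418) [0.51871508 0.22217551 0.00856086]
top 444 ((516.4976196289062, 221.81507873535156), 46.220123291015625) [0.51668199 0.22171984 0.0204841 ]
scene 131 ((511.12371826171875, 225.29010009765625), 23.401046752929688) [0.51165355 0.2247643  0.00982069]
scene 481 ((518.4915161132812, 220.23548889160156), 47.58342361450195) [0.52041356 0.21842706 0.02091983]
```

```bash
python3 -m creep '{"slide":[[0,0,0.001],[0,0,0.001],[0,0,0],[0,0,0]],"twist":[0,0,0,0]}';python3 -m creep '{"slide":[[0,0,0.001],[0,0,0],[0,0,0]],"twist":[0,0,0]}'
```

```text
clock: 8.05
position: [0.4983, 0.017, 0.0438]
ee_rot: [0.707, 0.707, 0.0, -0.0]
ft_force: [-0.0, 0.2, -0.9]
grip_width: 0.316
grasp_force: 39.6
clock: 8.43
position: [0.4985, 0.017, 0.0431]
ee_rot: [0.707, 0.707, 0.0, -0.0]
ft_force: [-2.1, 0.2, 5.7]
grip_width: 0.314
grasp_force: 40.2
```

```bash
python3 -m creep '{"slide":[[0,0,0],[0,0,0],[0,0,0],[0,0,0],[0,0,0],[0,0,0]],"twist":[0,0,0,0,0,0]}' 100 && python3 -m creep '{"slide":[[0,0,-0.02],[0,0,-0.03],[0,0,-0.04],[0,0,-0.03],[0,0,-0.02],[0,0,0]],"twist":[0,0,0,0,0,0]}'
python3 - <<'E'
from h import *
for n in('top','scene'):
    im,d=snap(n);W=cloud(n,d)
    for lo,hi in((.07,.08),(.08,.092)):
        k=(np.hypot(W[...,0]-.498,W[...,1]-.017)<.05)&(W[...,2]>lo)&(W[...,2]<hi)
        P=W[k];print(n,len(P),P.mean(0).round(4) if len(P) else'')
    for lo,hi in((.03,.06),(.06,.08),(.08,.097)):
        k=(np.hypot(W[...,0]-.546,W[...,1]+.2175)<.04)&(W[...,2]>lo)&(W[...,2]<hi)
        P=W[k];print(n,'bottle',lo,len(P),P.mean(0).round(4),P.min(0).round(3),P.max(0).round(3))
E
```

```text
clock: 9.18
position: [0.4983, 0.017, 0.0428]
ee_rot: [0.707, 0.707, 0.0, -0.0]
ft_force: [0.1, -0.7, -0.6]
grip_width: 1.003
grasp_force: 0.0
clock: 9.93
position: [0.4992, 0.0171, 0.184]
ee_rot: [0.707, 0.707, 0.001, 0.001]
ft_force: [-0.6, -0.5, -0.5]
grip_width: 1.001
grasp_force: 0.0
top 0 
top 0 
top bottle 0.03 31 [ 0.5479 -0.2099  0.0405] [ 0.527 -0.231  0.03 ] [ 0.586 -0.198  0.057]
top bottle 0.06 53 [ 0.5392 -0.2123  0.0674] [ 0.527 -0.235  0.06 ] [ 0.56  -0.199  0.079]
top bottle 0.08 63 [ 0.544  -0.2159  0.0913] [ 0.533 -0.228  0.08 ] [ 0.556 -0.205  0.097]
scene 33 [0.5089 0.0158 0.075 ]
scene 91 [0.502  0.0164 0.0876]
scene bottle 0.03 133 [ 0.5604 -0.2172  0.0453] [ 0.548 -0.236  0.03 ] [ 0.568 -0.2    0.06 ]
scene bottle 0.06 114 [ 0.557  -0.2174  0.0688] [ 0.537 -0.235  0.06 ] [ 0.566 -0.2    0.08 ]
scene bottle 0.08 109 [ 0.5506 -0.218   0.0902] [ 0.534 -0.231  0.08 ] [ 0.561 -0.205  0.096]
```

```bash
python3 -m creep '{"slide":[[-0.039,0.0078,0],[-0.039,0.0078,0],[-0.039,0.0078,0],[-0.039,0.0078,0],[-0.039,0.0078,0],[-0.039,0.0078,0],[0,0,0],[0,0,0]],"twist":[0,0,0,0,0,0,0,0]}' && python3 -m creep '{"slide":[[0,0,0.02],[0,0,0.025],[0,0,0.01],[0,0,0],[0,0,0]],"twist":[0,0,0,0,0]}'
python3 - <<'E'
from h import *
im,d=snap('scene')
cv2.imwrite('pics/a3.png',cv2.resize(im[170:280,120:270],None,fx=4,fy=4,interpolation=cv2.INTER_CUBIC))
E
```

```text
clock: 11.02
position: [0.5448, -0.2164, 0.1816]
ee_rot: [0.707, 0.707, -0.0, -0.001]
ft_force: [0.3, 0.3, -0.0]
grip_width: 0.998
grasp_force: 0.0
clock: 11.65
position: [0.5458, -0.2169, 0.1287]
ee_rot: [0.707, 0.707, 0.0, 0.0]
ft_force: [0.1, 0.2, 0.4]
grip_width: 0.998
grasp_force: 0.0
```

View pics/a3.png

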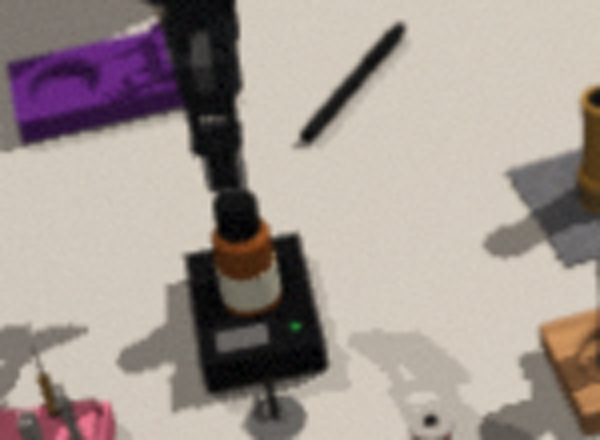

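The crop shows the bottle in the dock at (245,255), with the gripper directly above it at (220,160) and the stacker standing on the mat at the right. I'll descend and grip.

```bash
python3 -m creep '{"slide":[[0,0,0.025],[0,0,0.025],[0,0,0.025],[0,0,0.0155],[0,0,0.005],[0,0,0],[0,0,0]],"twist":[0,0,0,0,0,0,0]}' && python3 -m creep '{"slide":[[0,0,0],[0,0,0],[0,0,0],[0,0,0],[0,0,0],[0,0,0],[0,0,0],[0,0,0]],"twist":[0,0,0,0,0,0,0,0]}' 0 35
```

```text
clock: 12.58
position: [0.5458, -0.2172, 0.0332]
ee_rot: [0.707, 0.707, 0.0, 0.001]
ft_force: [0.6, 0.2, 0.7]
grip_width: 0.998
grasp_force: 0.0
clock: 13.58
position: [0.5454, -0.217, 0.0326]
ee_rot: [0.707, 0.707, 0.0, 0.0]
ft_force: [-1.6, 1.3, 5.7]
grip_width: 0.408
grasp_force: 35.0
```

```bash
python3 -m creep '{"slide":[[0,0,-0.01],[0,0,-0.02],[0,0,-0.03],[0,0,-0.03],[0,0,-0.02],[0,0,-0.01],[0,0,0]],"twist":[0,0,0,0,0,0,0]}' && python3 -m creep '{"slide":[[0.018,-0.0015,0],[0.03,-0.002,0],[0.04,-0.003,0],[0.04,-0.003,0],[0.04,-0.003,0],[0.04,-0.002,0],[0.04,-0.002,0],[0.04,-0.002,0]],"twist":[0,0,0,0,0,0,0,0]}' && python3 -m creep '{"slide":[[0.04,-0.003,0],[0.04,-0.003,0],[0.035,-0.002,0],[0.025,-0.0015,0],[0.0105,0,0],[0,0,0],[0,0,0]],"twist":[0,0,0,0,0,0,0]}'
python3 - <<'E'
from h import *
for n in('top','scene'):im,d=snap(n)
cv2.imwrite('pics/a4.png',cv2.resize(im[130:280,250:400],None,fx=4,fy=4,interpolation=cv2.INTER_CUBIC))
E
```

```text
clock: 14.45
position: [0.5455, -0.217, 0.1531]
ee_rot: [0.707, 0.707, 0.0, 0.0]
ft_force: [0.3, 0.3, -2.0]
grip_width: 0.408
grasp_force: 35.1
clock: 15.45
position: [0.5253, 0.0735, 0.1515]
ee_rot: [0.707, 0.708, -0.0, -0.0]
ft_force: [1.0, 0.6, -1.8]
grip_width: 0.405
grasp_force: 35.1
clock: 16.32
position: [0.5171, 0.2202, 0.1522]
ee_rot: [0.708, 0.707, -0.0, 0.0]
ft_force: [-0.6, -0.2, -1.0]
grip_width: 0.406
grasp_force: 35.1
```

View pics/a4.png

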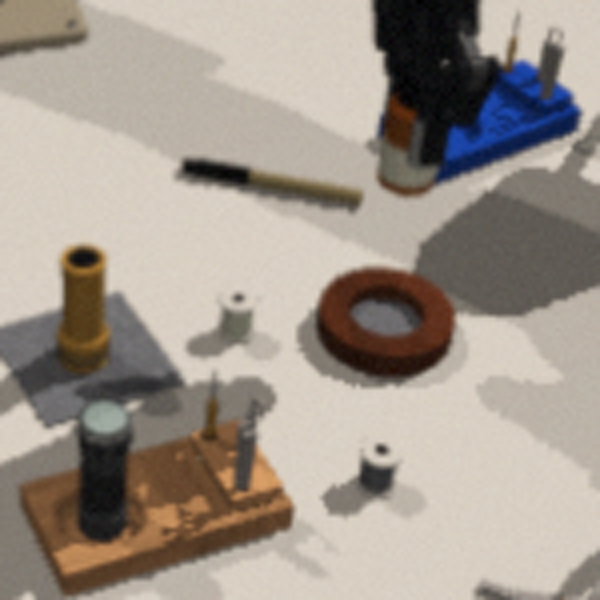

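The bottle is held upright at (410,150) above the empty stand at (385,320), and the stacker stands on the mat. I'll lower it.

```bash
python3 -m creep '{"slide":[[0.001,0,0.02],[0,0,0.03],[0,0,0.03],[0,0,0.02],[0,0,0.01],[0,0,0.005],[0,0,0.001],[0,0,0]],"twist":[0,0,0,0,0,0,0,0]}';python3 -m creep '{"slide":[[0,0,0.001],[0,0,0],[0,0,0]],"twist":[0,0,0]}'
```

```text
clock: 17.42
position: [0.5174, 0.2227, 0.0369]
ee_rot: [0.707, 0.707, 0.001, 0.0]
ft_force: [0.4, -0.1, -1.0]
grip_width: 0.412
grasp_force: 35.1
clock: 17.8
position: [0.5171, 0.2226, 0.0354]
ee_rot: [0.707, 0.707, 0.0, -0.0]
ft_force: [0.4, -0.6, 0.3]
grip_width: 0.407
grasp_force: 35.1
```

```bash
python3 -m creep '{"slide":[[0,0,0.001],[0,0,0.001],[0,0,0],[0,0,0]],"twist":[0,0,0,0]}';python3 -m creep '{"slide":[[0,0,0.001],[0,0,0],[0,0,0]],"twist":[0,0,0]}'
```

```text
clock: 18.3
position: [0.5171, 0.2225, 0.0333]
ee_rot: [0.707, 0.707, 0.0, -0.0]
ft_force: [0.4, 0.2, -1.2]
grip_width: 0.409
grasp_force: 35.1
clock: 18.68
position: [0.5172, 0.2226, 0.0326]
ee_rot: [0.707, 0.707, 0.0, -0.0]
ft_force: [-2.0, -0.1, 4.1]
grip_width: 0.408
grasp_force: 35.5
```

```bash
python3 -m creep '{"slide":[[0,0,0],[0,0,0],[0,0,0],[0,0,0],[0,0,0],[0,0,0]],"twist":[0,0,0,0,0,0]}' 100 && python3 -m creep '{"slide":[[0,0,-0.02],[0,0,-0.03],[0,0,-0.04],[0,0,-0.04],[0,0,-0.02],[0,0,0]],"twist":[0,0,0,0,0,0]}' && python3 -m creep '{"slide":[[-0.038,0.0216,0],[-0.038,0.0216,0],[-0.038,0.0216,0],[-0.038,0.0216,0],[-0.038,0.0216,0],[-0.038,0.0216,0],[0,0,0],[0,0,0]],"twist":[0,0,0,0,0,0,0,0]}'
python3 - <<'E'
from h import *
for n in('top','scene'):
    im,d=snap(n);W=cloud(n,d)
    for o,c,lo,hi in(('bottle',(.518,.222),.084,.096),('torch',(.647,-.007),.09,.1),('torchmid',(.647,-.007),.03,.07)):
        P=W[(np.hypot(W[...,0]-c[0],W[...,1]-c[1])<.03)&(W[...,2]>lo)&(W[...,2]<hi)]
        if len(P):print(n,o,len(P),P.mean(0).round(4),P.min(0).round(3),P.max(0).round(3))
cv2.imwrite('pics/a5.png',cv2.resize(im[130:280,220:370],None,fx=4,fy=4,interpolation=cv2.INTER_CUBIC))
E
```

```text
clock: 19.42
position: [0.517, 0.2225, 0.0323]
ee_rot: [0.707, 0.707, 0.0, -0.0]
ft_force: [-0.4, 0.9, -0.1]
grip_width: 1.002
grasp_force: 0.0
clock: 20.18
position: [0.5178, 0.2229, 0.1838]
ee_rot: [0.707, 0.707, 0.002, 0.0]
ft_force: [-0.3, 0.2, -0.5]
grip_width: 0.995
grasp_force: 0.0
clock: 21.18
position: [0.6462, -0.005, 0.1809]
ee_rot: [0.707, 0.707, -0.001, -0.001]
ft_force: [-0.1, -0.3, -0.7]
grip_width: 0.998
grasp_force: 0.0
top bottle 62 [0.5155 0.2217 0.0911] [0.504 0.21  0.084] [0.528 0.235 0.096]
scene bottle 78 [0.5206 0.22   0.0917] [0.505 0.207 0.084] [0.532 0.234 0.096]
scene torch 129 [ 0.6505 -0.007   0.0964] [ 0.634 -0.021  0.09 ] [0.664 0.009 0.1  ]
scene torchmid 116 [ 0.6571 -0.0098  0.0504] [ 0.65  -0.019  0.03 ] [0.661 0.002 0.069]
```

View pics/a5.png

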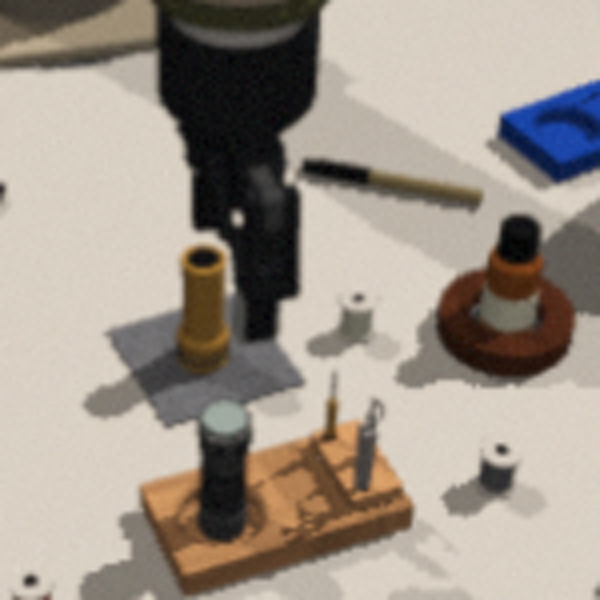

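The bottle is seated upright in the stand at (510,290), and the gripper is above the torch at (225,470). I'll descend onto the torch.

```bash
python3 -m creep '{"slide":[[-0.001,0,0.02],[0,0,0.03],[0,0,0.03],[0,0,0.03],[0,0,0.025],[0,0,0.009],[0,0,0],[0,0,0]],"twist":[0,0,0,0,0,0,0,0]}' && python3 -m creep '{"slide":[[0,0,0],[0,0,0],[0,0,0],[0,0,0],[0,0,0],[0,0,0],[0,0,0],[0,0,0]],"twist":[0,0,0,0,0,0,0,0]}' 0 35 && python3 -m creep '{"slide":[[0,0,-0.01],[0,0,-0.02],[0,0,-0.03],[0,0,-0.03],[0,0,-0.02],[0,0,-0.01],[0,0,0]],"twist":[0,0,0,0,0,0,0]}'
```

```text
clock: 22.28
position: [0.6474, -0.0063, 0.0393]
ee_rot: [0.707, 0.707, 0.001, 0.0]
ft_force: [-0.0, -0.2, 1.0]
grip_width: 1.002
grasp_force: 0.0
clock: 23.28
position: [0.647, -0.0064, 0.0386]
ee_rot: [0.707, 0.707, 0.0, 0.0]
ft_force: [-0.5, -0.4, 6.1]
grip_width: 0.319
grasp_force: 34.0
clock: 24.15
position: [0.6468, -0.0064, 0.1585]
ee_rot: [0.707, 0.707, 0.0, 0.0]
ft_force: [0.4, -0.5, -1.2]
grip_width: 0.326
grasp_force: 34.8
```

```bash
python3 -m creep '{"slide":[[-0.025,-0.012,0],[-0.037,-0.018,0],[-0.037,-0.018,0],[-0.037,-0.018,0],[-0.037,-0.018,0],[-0.026,-0.013,0],[-0.012,-0.006,0],[0,0,0]],"twist":[0,0,0,0,0,0,0,0]}'
python3 - <<'E'
from h import *
im,d=load('top');W=cloud('top',d)   # taken with dock empty
k=(np.hypot(W[...,0]-.543,W[...,1]+.2165)<.032)&(W[...,2]>.003)&(W[...,2]<.0125)
P=W[k];print(len(P),cv2.minEnclosingCircle((P[:,:2]*1000).astype(np.float32)),P.mean(0))
im,d=snap('scene')
cv2.imwrite('pics/a6.png',cv2.resize(im[150:280,120:270],None,fx=4,fy=4,interpolation=cv2.INTER_CUBIC))
E
```

```text
clock: 25.15
position: [0.5432, -0.2181, 0.1578]
ee_rot: [0.708, 0.707, -0.0, -0.0]
ft_force: [0.4, 0.1, -1.6]
grip_width: 0.327
grasp_force: 34.8
171 ((543.2633056640625, -218.72349548339844), 24.65176010131836) [ 0.54408155 -0.21881168  0.00845576]
```

View pics/a6.png

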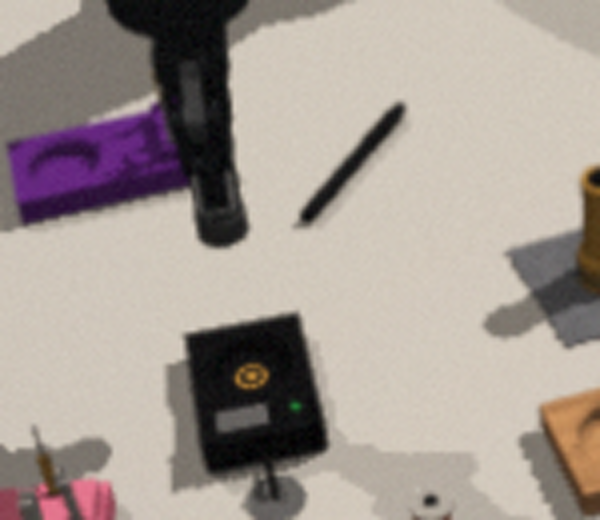

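The torch hangs upright at (220,210) above the dock, whose contacts are at (252,376). I'll lower it with a 1 mm correction.

```bash
python3 -m creep '{"slide":[[-0.001,0.001,0.02],[0,0,0.03],[0,0,0.03],[0,0,0.02],[0,0,0.01],[0,0,0.005],[0,0,0.002],[0,0,0]],"twist":[0,0,0,0,0,0,0,0]}';python3 -m creep '{"slide":[[0,0,0.001],[0,0,0],[0,0,0]],"twist":[0,0,0]}'
```

```text
clock: 26.2
position: [0.5452, -0.2186, 0.0418]
ee_rot: [0.707, 0.707, 0.0, 0.0]
ft_force: [-0.6, 0.2, -1.1]
grip_width: 0.328
grasp_force: 34.8
clock: 26.58
position: [0.5449, -0.2185, 0.0404]
ee_rot: [0.707, 0.707, 0.0, 0.0]
ft_force: [-0.5, -0.6, -1.0]
grip_width: 0.322
grasp_force: 34.8
```

```bash
python3 -m creep '{"slide":[[0,0,0.001],[0,0,0],[0,0,0]],"twist":[0,0,0]}';python3 -m creep '{"slide":[[0,0,0.001],[0,0,0],[0,0,0]],"twist":[0,0,0]}'
```

```text
clock: 26.95
position: [0.5448, -0.2185, 0.0393]
ee_rot: [0.707, 0.707, 0.0, -0.0]
ft_force: [-1.1, -0.3, -0.8]
grip_width: 0.323
grasp_force: 34.8
clock: 27.32
position: [0.5451, -0.2186, 0.0386]
ee_rot: [0.707, 0.707, 0.0, 0.0]
ft_force: [-2.1, -0.5, 4.1]
grip_width: 0.323
grasp_force: 34.5
```

Contact, so I'll release, lift and go to the stacker on the mat at about (0.499, 0.017).

```bash
python3 -m creep '{"slide":[[0,0,0],[0,0,0],[0,0,0],[0,0,0],[0,0,0],[0,0,0]],"twist":[0,0,0,0,0,0]}' 100 && python3 -m creep '{"slide":[[0,0,-0.02],[0,0,-0.03],[0,0,-0.04],[0,0,-0.04],[0,0,-0.015],[0,0,0]],"twist":[0,0,0,0,0,0]}' && python3 -m creep '{"slide":[[0.039,-0.0077,0],[0.039,-0.0077,0],[0.039,-0.0077,0],[0.039,-0.0077,0],[0.039,-0.0077,0],[0.0405,-0.0077,0],[0,0,0],[0,0,0]],"twist":[0,0,0,0,0,0,0,0]}'
python3 - <<'E'
from h import *
for n in('top','scene'):
    im,d=snap(n);W=cloud(n,d)
    for o,c,lo,hi in(('torch',(.545,-.218),.09,.1),('stacker',(.499,.017),.082,.094),('stackmid',(.5,.017),.03,.08)):
        P=W[(np.hypot(W[...,0]-c[0],W[...,1]-c[1])<.03)&(W[...,2]>lo)&(W[...,2]<hi)]
        if len(P):print(n,o,len(P),P.mean(0).round(4),P.min(0).round(3),P.max(0).round(3))
    # caddy
    h=cv2.cvtColor(im,cv2.COLOR_BGR2HSV)
    P=W[(abs(W[...,0]-.643)<.09)&(abs(W[...,1]-.027)<.1)&(W[...,2]>.015)&(W[...,2]<.025)]
    print(n,'caddy',cv2.minAreaRect((P[:,:2]*1000).astype(np.float32)))
    P=W[(np.hypot(W[...,0]-.647,W[...,1]+.008)<.03)&(W[...,2]>.003)&(W[...,2]<.0125)]
    if len(P)>3:print('well',len(P),cv2.minEnclosingCircle((P[:,:2]*1000).astype(np.float32)),P.mean(0))
cv2.imwrite('pics/a7.png',cv2.resize(im[130:280,120:320],None,fx=4,fy=4,interpolation=cv2.INTER_CUBIC))
E
```

```text
clock: 28.08
position: [0.5448, -0.2184, 0.0382]
ee_rot: [0.707, 0.707, 0.0, -0.0]
ft_force: [-0.2, -0.3, 0.4]
grip_width: 1.001
grasp_force: 0.0
clock: 28.82
position: [0.5453, -0.2186, 0.1845]
ee_rot: [0.707, 0.707, 0.001, 0.001]
ft_force: [0.0, 0.8, -0.5]
grip_width: 1.003
grasp_force: 0.0
clock: 29.82
position: [0.4981, 0.0164, 0.1824]
ee_rot: [0.707, 0.707, -0.001, -0.0]
ft_force: [0.1, -0.7, 0.1]
grip_width: 0.997
grasp_force: 0.0
top torch 77 [ 0.5435 -0.2175  0.096 ] [ 0.529 -0.233  0.091] [ 0.558 -0.204  0.1  ]
top caddy ((641.7740478515625, 26.737503051757812), (75.03106689453125, 143.62322998046875), 7.917713165283203)
well 46 ((656.2808837890625, -7.26860237121582), 20.71183204650879) [ 0.66094257 -0.00387281  0.00874435]
scene torch 113 [ 0.5491 -0.2195  0.0965] [ 0.532 -0.235  0.09 ] [ 0.562 -0.205  0.1  ]
scene stacker 85 [0.5014 0.0164 0.0878] [0.485 0.003 0.082] [0.515 0.03  0.091]
scene stackmid 163 [0.5085 0.0154 0.0553] [0.498 0.003 0.03 ] [0.516 0.031 0.08 ]
scene caddy ((642.802001953125, 25.77892303466797), (78.62467956542969, 144.43963623046875), 8.634092330932617)
well 221 ((644.1475830078125, -8.145620346069336), 22.992820739746094) [ 0.64340565 -0.00805822  0.00933413]
```

View pics/a7.png

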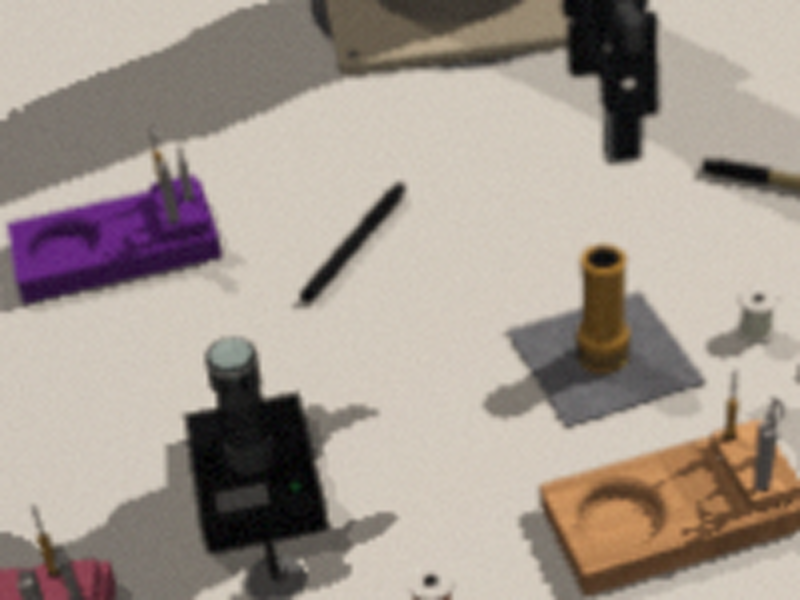

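The torch stands upright in the dock at (240,420), the stacker is on the mat at (603,310), and the caddy well is empty at (620,510). I'll grasp the stacker.

```bash
python3 -m creep '{"slide":[[0,0,0.02],[0,0,0.03],[0,0,0.03],[0,0,0.03],[0,0,0.02],[0,0,0.009],[0,0,0],[0,0,0]],"twist":[0,0,0,0,0,0,0,0]}' && python3 -m creep '{"slide":[[0,0,0],[0,0,0],[0,0,0],[0,0,0],[0,0,0],[0,0,0],[0,0,0],[0,0,0]],"twist":[0,0,0,0,0,0,0,0]}' 0 40 && python3 -m creep '{"slide":[[0,0,-0.01],[0,0,-0.02],[0,0,-0.03],[0,0,-0.03],[0,0,-0.02],[0,0,-0.01],[0,0,0]],"twist":[0,0,0,0,0,0,0]}'
```

```text
clock: 30.92
position: [0.4992, 0.0169, 0.0451]
ee_rot: [0.707, 0.707, 0.001, 0.0]
ft_force: [-0.8, -0.1, 0.3]
grip_width: 0.997
grasp_force: 0.0
clock: 31.92
position: [0.4986, 0.0171, 0.0445]
ee_rot: [0.707, 0.707, 0.0, -0.0]
ft_force: [-2.6, -0.4, 5.9]
grip_width: 0.312
grasp_force: 39.1
clock: 32.8
position: [0.4987, 0.017, 0.1646]
ee_rot: [0.707, 0.707, 0.0, 0.0]
ft_force: [0.1, -0.2, -1.8]
grip_width: 0.314
grasp_force: 39.5
```

```bash
python3 -m creep '{"slide":[[-0.003,0.018,0],[-0.005,0.03,0],[-0.006,0.035,0],[-0.006,0.035,0],[-0.004,0.022,0],[-0.0015,0.008,0],[0,0,0],[0,0,0]],"twist":[0,0,0,0,0,0,0,0]}'
python3 - <<'E'
from h import *
im,d=snap('scene')
cv2.imwrite('pics/a8.png',cv2.resize(im[150:280,220:350],None,fx=4,fy=4,interpolation=cv2.INTER_CUBIC))
E
```

```text
clock: 33.8
position: [0.6458, -0.0082, 0.1641]
ee_rot: [0.707, 0.707, -0.0, -0.0]
ft_force: [0.8, -0.5, -0.7]
grip_width: 0.313
grasp_force: 39.7
```

View pics/a8.png

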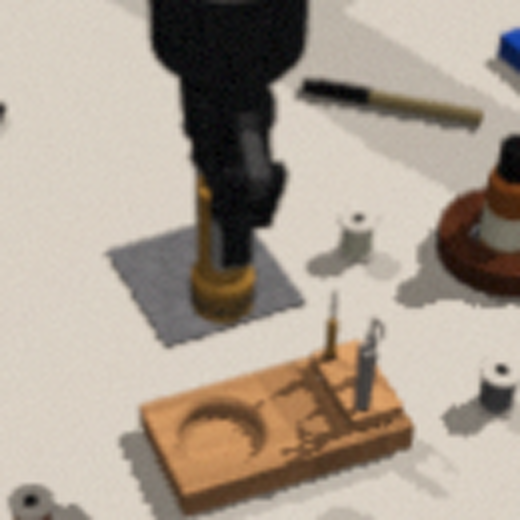

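The stacker is held upright at (222,260) above the empty caddy well at (222,435). I'll lower it.

```bash
python3 -m creep '{"slide":[[0,0.0005,0.02],[0,0,0.03],[0,0,0.03],[0,0,0.02],[0,0,0.008],[0,0,0.005],[0,0,0],[0,0,0]],"twist":[0,0,0,0,0,0,0,0]}';python3 -m creep '{"slide":[[0,0,0.001],[0,0,0],[0,0,0]],"twist":[0,0,0]}'
```

```text
clock: 34.85
position: [0.6476, -0.0084, 0.0521]
ee_rot: [0.707, 0.707, 0.001, 0.0]
ft_force: [0.7, -0.3, -1.3]
grip_width: 0.314
grasp_force: 39.7
clock: 35.22
position: [0.6471, -0.0084, 0.0504]
ee_rot: [0.707, 0.707, 0.0, 0.0]
ft_force: [0.1, -0.7, -1.9]
grip_width: 0.315
grasp_force: 39.7
```

```bash
python3 -m creep '{"slide":[[0,0,0.001],[0,0,0],[0,0,0]],"twist":[0,0,0]}';python3 -m creep '{"slide":[[0,0,0.001],[0,0,0],[0,0,0]],"twist":[0,0,0]}'
```

```text
clock: 35.6
position: [0.6472, -0.0084, 0.0496]
ee_rot: [0.707, 0.707, 0.0, 0.0]
ft_force: [-0.8, 0.5, 3.8]
grip_width: 0.31
grasp_force: 40.1
clock: 35.98
position: [0.6473, -0.0084, 0.0496]
ee_rot: [0.707, 0.707, 0.0, 0.0]
ft_force: [-5.2, 0.5, 13.2]
grip_width: 0.315
grasp_force: 41.7
```

Seated. I'll release, retreat clear and check.

```bash
python3 -m creep '{"slide":[[0,0,-0.001],[0,0,0],[0,0,0]],"twist":[0,0,0]}' && python3 -m creep '{"slide":[[0,0,0],[0,0,0],[0,0,0],[0,0,0],[0,0,0],[0,0,0]],"twist":[0,0,0,0,0,0]}' 100 && python3 -m creep '{"slide":[[0,0,-0.02],[0,0,-0.03],[0,0,-0.04],[0,0,-0.05],[0,0,-0.04],[0,-0.05,0],[0,-0.06,0],[0,-0.06,0]],"twist":[0,0,0,0,0,0,0,0]}'&& python3 -m creep '{"slide":[[0,0,0],[0,0,0],[0,0,0],[0,0,0]],"twist":[0,0,0,0]}'
python3 - <<'E'
from h import *
for n in('scene','top'):
    im,d=snap(n);W=cloud(n,d)
    for o,c,lo,hi in(('torch',(.545,-.218),.09,.1),('stacker',(.647,-.008),.085,.098),('bottle',(.518,.222),.085,.097),('sa',(.681,-.125),.02,.04),('sb',(.646,.165),.02,.04),('sc',(.4935,.124),.02,.04)):
        P=W[(np.hypot(W[...,0]-c[0],W[...,1]-c[1])<.03)&(W[...,2]>lo)&(W[...,2]<hi)]
        if len(P):print(n,o,len(P),P.mean(0).round(4),P[:,2].max().round(3))
    if n=='scene':cv2.imwrite('pics/fin.png',cv2.resize(im[130:300,130:400],None,fx=2.9,fy=2.9,interpolation=cv2.INTER_CUBIC))
E
```

```text
clock: 36.35
position: [0.6472, -0.0084, 0.0496]
ee_rot: [0.707, 0.707, 0.0, 0.0]
ft_force: [-1.8, 0.0, 6.3]
grip_width: 0.31
grasp_force: 40.2
clock: 37.1
position: [0.647, -0.0084, 0.0493]
ee_rot: [0.707, 0.707, 0.0, -0.0]
ft_force: [0.4, -0.4, -1.3]
grip_width: 1.001
grasp_force: 0.0
clock: 38.1
position: [0.4755, -0.0089, 0.2303]
ee_rot: [0.707, 0.707, 0.001, 0.0]
ft_force: [-0.8, -0.2, 1.3]
grip_width: 1.0
grasp_force: 0.0
clock: 38.6
position: [0.4778, -0.0087, 0.2292]
ee_rot: [0.707, 0.707, -0.0, 0.0]
ft_force: [0.5, -0.7, 0.3]
grip_width: 0.997
grasp_force: 0.0
scene torch 110 [ 0.5491 -0.2194  0.0963] 0.099
scene stacker 119 [ 0.6498 -0.0096  0.0928] 0.097
scene bottle 73 [0.5203 0.2202 0.092 ] 0.096
scene sa 102 [ 0.6864 -0.1261  0.0296] 0.034
scene sb 86 [0.6504 0.1641 0.0298] 0.034
scene sc 71 [0.4975 0.1209 0.0298] 0.035
top torch 81 [ 0.5432 -0.218   0.0962] 0.1
top stacker 77 [ 0.645  -0.0083  0.092 ] 0.098
top bottle 64 [0.5157 0.2215 0.0918] 0.097
top sa 56 [ 0.6813 -0.1253  0.0305] 0.036
top sb 56 [0.646  0.1652 0.0303] 0.036
top sc 60 [0.4935 0.1241 0.031 ] 0.037
```

View pics/fin.png

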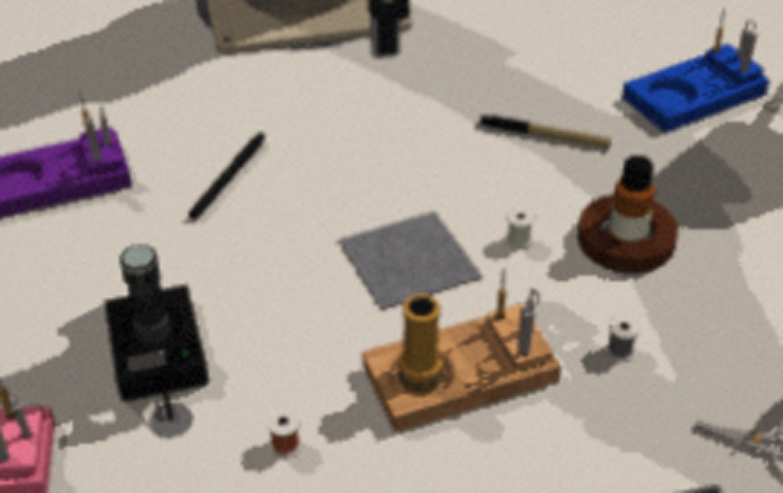

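The torch is in the dock at (148,300), the stacker in the caddy at (420,345) and the bottle in the stand at (630,205). All three are upright at the right height, and the spools have not moved.

```bash
python3 -c "
from workcell import manip;print(manip.hand_in())"
```

```text
the job is handed in; nothing more can be done
None
```

The job is handed in: the stacker, bottle and torch each stand upright and released in their own wells, the spools are unmoved, and it took about 39 s of the 104 s allowed; no verdict was returned.

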